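# Brake-lever check on the reagent trolley

## Task

Check that the reagent trolley's newly adjusted brake lever, the long one, stops short of the push bar: reach down beyond it with shut fingers and press it in towards the bar with the outside of the fingers until it stops firm, let it spring right back out, then press it in again and finish while holding it at its stop, so that the gap can be measured. Press no harder than a hand would; do not pinch the lever, reach in between it and the bar, or lean on the bar or trolley. Leave the short steering-lock lever and all that stands around as they are.

Things in the scene. Friction and masses are not known exactly. Their poses are not given: they have to be found in the camera images.
- trolley: steel trolley, fixed, parked at the bench's far edge. Origin under the middle of its push bar, level with the bench top; x over the trolley away from the robot, y left along the bar, z up. Bar: level 27 mm tube, axis at z = 200 mm, 430 mm long, side tubes at y = +-235 mm going down to the trolley. Top tray: begins 150 mm beyond the bar, floor z = 60, rim z = 96 mm
- bar_grip: black rubber sleeve fixed on the push bar, 34 mm thick, 112 mm long. Origin on the bar's axis (200 mm high), in the middle of the brake lever's clamp (39 mm thick, place along the bar varies); x away from the robot over the trolley: the lever is pressed along -x. Sleeve and lever blade run along -y. The lever's upright pivot is at (+55, 0, 0) mm
- brake (a joint): turn of the brake lever about its upright pivot, rad: 0 = released, grows as it is pressed in towards the bar, 0.32 = firm stop (a 29 mm path at the press point). Its spring takes about 3 N at the press point to start and 8 N at the stop, where the lever becomes solid; let go, it springs back to 0
- brake_press (a point): where to press: outer face (away from bar and robot) of the brake lever's blade, half-way up, 200 mm high, 90 mm from the pivot; moves with the lever. x straight out of the face, z up. It lies 84 mm beyond the bar's axis when released, 56 mm at the stop. From above, the space beyond the lever is free; things on the tray behind it reach up to z = 155 mm
- brake_face: outer face plate of the brake lever, which the fingers press: grey aluminium, upright, 115 mm long from the pivot, 19 mm high, 6 mm thick, with a 19 mm ball at its end. Origin on the pivot, x out of the outer face, blade along -y. Released, it leans 0.30 rad away from the bar
- brake_rib: rib on the back of the brake lever, standing 7 mm from the plate towards the bar; not to be touched. Origin on the pivot. At the stop some 25 mm stay free between rib and sleeve
- steer (a joint): turn of the other, short hand lever (steering lock; 14 mm high, 68 mm long, on its own clamp to the left on the same bar, blade pointing left), rad: 0 = released. To be left alone
- steer_press (a point): outer face of the short steering-lock lever, 45 mm from its pivot
- tube_rack: white rack of 24 capped sample tubes, 68 x 168 x 95 mm, loose on the trolley's tray; origin under its centre
- reagent_bottle: small amber bottle, 48 mm across, 95 mm high, loose on the tray near the bar; origin under its centre
- sample_jar: white jar, 60 mm across, 65 mm high, loose on the tray near the bar; origin under its centre
- reagent_pack: white two-cap reagent pack, 50 x 75 x 82 mm, loose on the tray near the bar; origin under its centre
- tip_box: grey pipette-tip box with a clear lid, 85 x 122 x 55 mm, loose on the tray; origin under its centre
- well_plate: white 96-well plate, 85 x 127 x 15 mm, loose on the bench; origin under its centre
- bench_rack: white rack of 18 capped sample tubes, 68 x 128 x 95 mm, loose on the bench; origin under its centre

How it is judged:
By the outcome, as a careful person would: the job done as asked, in the order asked, and still so for the second after the job is handed in, while the arm keeps its last pose, push and grip.
It also fails if it takes over 38 s, if anything falls off the work surface, if the arm or the gripper's body presses on something with over 40 N, if the wrist force passes 120 N, or if a joint passes its speed limit or range.

## Robot

A 6-joint arm with a two-finger parallel gripper is mounted at the origin on the work surface. World frame = base frame: x ahead of the robot, y to its left, z up, the work surface at z = 0. Lengths are in mm, angles in degrees, forces in N, time in s.
With the tool pointing down it reaches from about 350 to 850 mm from the base axis. Payload 8.1 kg.
Tool frame: the origin (TCP) lies midway between the tips of the shut fingers; the grasp point (between the pads) lies 19 mm behind it; z points along the fingers, y is the direction in which the jaws open and shut (so a half turn about z gives the same grasp; the last joint's range is limited). The gripper opens to 85 mm and grips with 20 to 120 N. Pads are 22 mm wide; open, the fingers measure 114 mm over their backs; the gripper's body (76 mm by 85 mm) begins 54 mm behind the grasp point. The pads swing forward as they close: fully open they stand 13 mm farther back than shut.
Start: joints at [-4.893, 7.471, 85.268, -0, 87.261, -4.893], TCP at [600.004, 0.022, 231.292] pointing down, gripper open.
Joint ranges: [-169.43, 169.43], [-51.17, 129.36], [1.28, 143.12], [-76.62, 256.62], [0, 156.53], [-152.29, 152.29]. Speed limits (degrees/s): [136.94, 136.94, 159.86, 180, 180, 180].

## Interface

Orientations are given as [roll, pitch, yaw] about the fixed x, y, z axes, in that order (R = Rz(yaw) Ry(pitch) Rx(roll)).
In Python, from bench import telemetry, snapshot, camera_params, job gives the robot as it stands. The module is installed in compiled form; this text tells all that it offers.
- The arm moves only by the shell command python3 -m jog 'ROWS' [FORCE]. ROWS is JSON, a list that holds one entry, the list of rows, each a list of 7 numbers: the shift along the tool's x, y, z in units of 50 mm (1.0 is 50 mm), then the turn, a rotation vector about the tool's x, y, z in units of 2 pi rad (1.0 is 2 pi rad), then the opening, from 0 (shut) to 1 (fully open). In form: [[[dx, dy, dz, rx, ry, rz, claw], ...]]. A call has 1 to 12 rows; each row shifts and turns the commanded pose from where the row before left it, along the tool's axes as they then stand; what a row does not reach is not made up. A row lasts 1/8 s, in which the tool goes at most 62.5 mm and 10.7 degrees, less where a joint would pass 70% of its speed; a pose out of reach is approached as far as the arm can. A call with a number of a shift or a turn outside -1 to 1 is refused whole. A call with a gripper value outside its range is refused whole. The fingers move at their own pace and stop on an object; FORCE is the grip in N (left out, the last holds). Time passes only in rows, so rows that do not move let the fingers close. It gives the time, the measured TCP pose, the force and the opening at its end, in the units of the state.
- telemetry.sense(): the state, without advancing time (a new reading comes with each control period).
- snapshot(name): name is "scene" or "side" or "wrist"; returns (picture, depth): 480x640x3 uint8, red, green, blue; 480x640 float32, mm along the optical axis (not along the pixel's ray), 0 where there is no reading.
- camera_params(name): a dict with "K" (3x3 intrinsics, pixels), "extrinsics" (4x4, takes a point from camera to world coordinates). Camera axes: x right, y down, z forward; pixel columns grow to the right and rows downward; lengths in mm; the calibration is good to about 2 mm. A picture is of the moment at which its call begins: read the wrist's pose just before it. camera_params takes no time and is no camera call; for the wrist camera it gives the pose at the moment of the call.
- job.hand_in(): hands the job in, once; it reports no verdict.
The state is a dict: "time": time; "joint_pos": joint angles; "qd": joint speeds; "joint_efforts": joint torques, N m; "tool_pos": TCP position; "tcp_rot": TCP orientation; "ft_force": force on the tool from outside, world axes, zero at the start; "wrist_torque": the same for the moment, N m; "finger_gap": finger opening in mm.
Only numpy, scipy, OpenCV 4.12 (cv2) and the standard library are available. Lean on these libraries where they do the work, as an engineer would, in place of code of your own. Each camera call takes 0.05 s, during which the arm holds its last target. There are 200 camera calls.

## Working session

There is one attempt and no reset: what is moved stays moved. The work goes in short steps, Python scripts to look and compute and a shell command to move; the robot and the scene stay as the last step left them, time stands still between calls to the robot, and variables do not carry over. Pictures are saved under pics/ and viewed, about 8 in all and at most 12, crops included, and the job is handed in when it is done.

```bash
mkdir -p pics; python3 - <<'E'
from bench import telemetry, snapshot, camera_params
import cv2,numpy as np
print(telemetry.sense())
for n in("scene","side"):
    p,d=snapshot(n); cv2.imwrite(f"pics/{n}0.png",p[:,:,::-1]); np.save(f"pics/{n}0.npy",d)
    c=camera_params(n); print(n,np.round(c["K"],1).tolist(),np.round(c["extrinsics"],3).tolist())
E
```

```text
{'time': 0.0, 'joint_pos': array([-4.89269930e+00,  7.51312565e+00,  8.53303137e+01, -8.13382406e-04,
        8.72617368e+01, -4.89399998e+00]), 'qd': array([ 0.04857659, -0.06033808,  0.13993725,  0.02501758, -0.00657094,
       -0.08036185]), 'joint_efforts': array([-1.90700346e-03, -5.69404185e+01, -5.00557995e+01, -2.19391650e-04,
        1.44415747e-02,  7.24149572e-05]), 'tool_pos': array([5.99444380e+02, 6.84853286e-02, 2.30255189e+02]), 'tcp_rot': array([-1.79895138e+02, -8.16341878e-03,  9.00013328e+01]), 'ft_force': array([ 0.21663629, -0.07418506, -0.23030914]), 'wrist_torque': array([-0.03019767,  0.02290709,  0.00816932]), 'finger_gap': 85.33127052998206}
scene [[495.2, 0.0, 323.1], [0.0, 495.2, 242.3], [0.0, 0.0, 1.0]] [[-0.645, 0.542, -0.538, 1176.419], [0.764, 0.466, -0.447, 581.848], [0.008, -0.699, -0.715, 1019.923], [0.0, 0.0, 0.0, 1.0]]
side [[585.1, 0.0, 322.3], [0.0, 585.1, 240.2], [0.0, 0.0, 1.0]] [[-0.98, -0.145, 0.138, 334.747], [-0.199, 0.763, -0.615, 852.903], [-0.017, -0.63, -0.777, 1192.259], [0.0, 0.0, 0.0, 1.0]]
```

View pics/scene0.png

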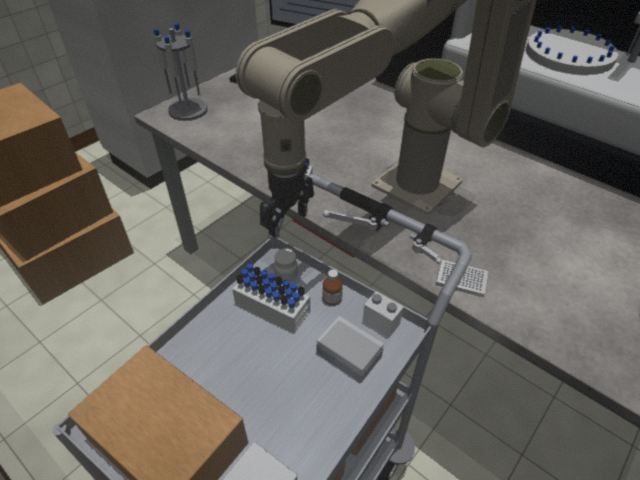

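View pics/side0.png

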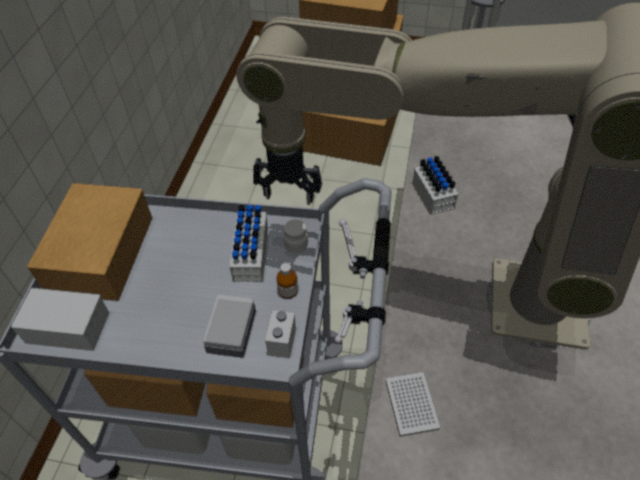

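The side view shows the brake lever with its ball near (345,224) and pivot near (360,264). In the scene view the ball is at (327,214) and the pivot near (377,222). I'll enlarge both and measure.

```bash
cat > h.py <<'E'
import numpy as np,cv2
from bench import camera_params
def ray(n,u,v,c=None):
    c=c or camera_params(n);E=np.array(c["extrinsics"]);d=np.linalg.inv(c["K"])@[u,v,1]
    return E[:3,3],E[:3,:3]@d
def plane(n,u,v,z,c=None):
    o,d=ray(n,u,v,c);return o+d*(z-o[2])/d[2]
def dep(n,u,v,D,c=None):
    o,d=ray(n,u,v,c);return o+d*D[int(round(v)),int(round(u))]
def tri(a,b):
    A=np.zeros((3,3));B=np.zeros(3)
    for n,u,v in(a,b):
        o,d=ray(n,u,v);d=d/np.linalg.norm(d);P=np.eye(3)-np.outer(d,d);A+=P;B+=P@o
    return np.linalg.solve(A,B)
E
python3 - <<'E'
from h import *
np.set_printoptions(precision=1,suppress=True)
ds=np.load("pics/scene0.npy");dd=np.load("pics/side0.npy")
print("ball",tri(("scene",327,214),("side",345,224)),plane("scene",327,214,200),plane("side",345,224,200))
for n,D,pts in(("scene",ds,[(327,214),(350,217),(360,199),(430,228)]),("side",dd,[(345,224),(351,245),(383,245),(378,300)])):
    for p in pts: print(n,p,dep(n,*p,D),plane(n,*p,200))
a=cv2.imread("pics/scene0.png")[150:290,290:480];b=cv2.imread("pics/side0.png")[180:350,310:410]
a=cv2.resize(a,None,fx=2.4,fy=2.4,interpolation=2);b=cv2.resize(b,None,fx=3.4,fy=3.4,interpolation=2)
o=np.zeros((580,800,3),np.uint8);o[:a.shape[0],:a.shape[1]]=a;o[:b.shape[0],459:459+b.shape[1]]=b
cv2.imwrite("pics/crop1.png",o)
E
```

```text
ball [471.8   7.8 192.9] [478.5  14.  200. ] [470.8  12.5 200. ]
scene (327, 214) [482.8  17.5 205.1] [478.5  14.  200. ]
scene (350, 217) [459.3  70.  210.3] [450.2  63.5 200. ]
scene (360, 199) [392.7  49.5 212.4] [380.6  41.3 200. ]
scene (430, 228) [373.6 239.9 217.6] [356.  232.4 200. ]
side (345, 224) [470.4  14.9 202.8] [470.8  12.5 200. ]
side (351, 245) [446.8  74.1 206.4] [447.5  69.1 200. ]
side (383, 245) [378.8  69.2 216.1] [379.5  56.2 200. ]
side (378, 300) [369.8 207.  212.8] [370.2 198.6 200. ]
```

View pics/crop1.png

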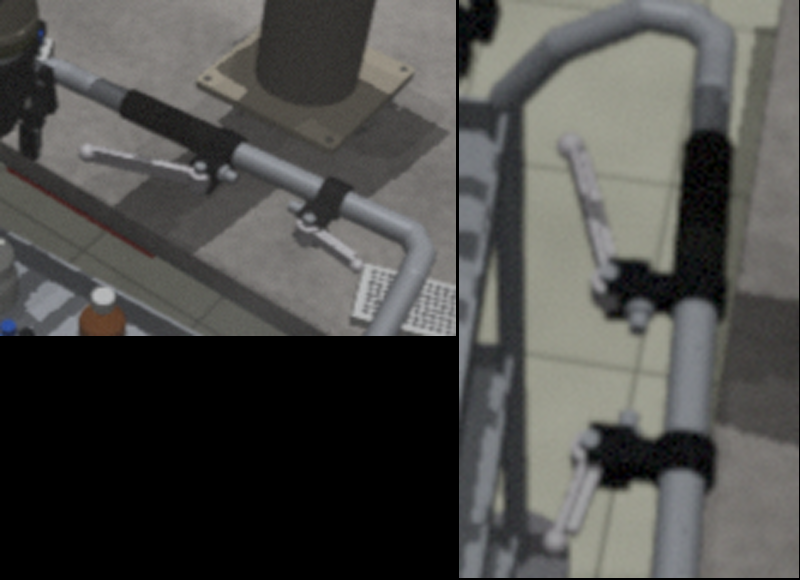

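The zoom shows the long lever with its ball and the bar line clearly in both views. I'll compute the frame from these points.

```bash
python3 - <<'E'
from h import *
np.set_printoptions(precision=1,suppress=True)
S=lambda x,y:("side",310+(x-459)/3.4,180+y/3.4); C=lambda x,y:("scene",290+x/2.4,150+y/2.4)
print("ball",tri(C(88,152),S(572,146)),plane(*C(88,152),200),plane(*S(572,146),200))
print("pivot",tri(C(202,172),S(607,275)),plane(*C(202,172),210),plane(*S(607,275),210))
for n,P in(("side",[S(707,145),S(700,290),S(693,380),S(681,520)]),("scene",[C(125,107),C(225,147),C(250,160),C(400,232)])):
    Q=np.array([plane(*p,200) for p in P]);print(n,Q);e=Q[-1]-Q[0];print("bar y-axis yaw(deg from +y, ccw)",np.degrees(np.arctan2(-e[0],e[1])))
    print("clamp ends: sleeve 112 check",np.linalg.norm(Q[1]-Q[0]))
E
```

```text
ball [475.4   9.9 198.5] [477.2  11.8 200. ] [475.2  10.2 200. ]
pivot [434.  121.9 211.3] [434.4 123.7 210. ] [433.9 118.1 210. ]
side [[388.3  -7.1 200. ]
 [376.5 111.3 200. ]
 [371.4 178.5 200. ]
 [364.7 274.5 200. ]]
bar y-axis yaw(deg from +y, ccw) 4.779661467349179
clamp ends: sleeve 112 check 118.95910511700339
scene [[396.8  -4.  200. ]
 [379.3 113.9 200. ]
 [378.8 144.7 200. ]
 [369.3 312.  200. ]]
bar y-axis yaw(deg from +y, ccw) 4.976664671941803
clamp ends: sleeve 112 check 119.1307654178358
```

```bash
python3 -m jog '[[[0.18,-0.45,0,0,0,0,0],[0.18,-0.45,0,0,0,0,0],[0.18,-0.45,0,0,0,0,0],[0.18,-0.45,0,0,0,0,0],[0,0,0,0,0,-0.0139,0],[0,0,0,0,0,0,0],[0,0,0,0,0,0,0],[0,0,0,0,0,0,0]]]' 60
python3 - <<'E'
from bench import telemetry, snapshot, camera_params
from h import *
np.set_printoptions(precision=1,suppress=True)
s=telemetry.sense();print(s["time"],s["tool_pos"],s["tcp_rot"],s["finger_gap"],s["ft_force"])
o=[]
for n in("wrist","side"):
    c=camera_params(n);p,d=snapshot(n);np.savez(f"pics/{n}1.npz",p=p,d=d,K=c["K"],E=c["extrinsics"]);o.append(p[:,:,::-1])
w=cv2.resize(o[0],(480,360));b=cv2.resize(o[1][130:330,250:410],None,fx=2,fy=2)
z=np.zeros((400,800,3),np.uint8);z[:360,:480]=w;z[:400,480:]=b;cv2.imwrite("pics/v1.png",z)
E
```

```text
time: 1.1
tool_pos: [510.1, 35.9, 231.1]
tcp_rot: [-180.0, -0.0, 94.9]
ft_force: [-0.6, -0.4, 0.6]
finger_gap: 0.1
1.1 [510.1  35.9 231.1] [-180.    -0.    94.9] 0.06765168960053719 [-0.6 -0.4  0.6]
```

View pics/v1.png

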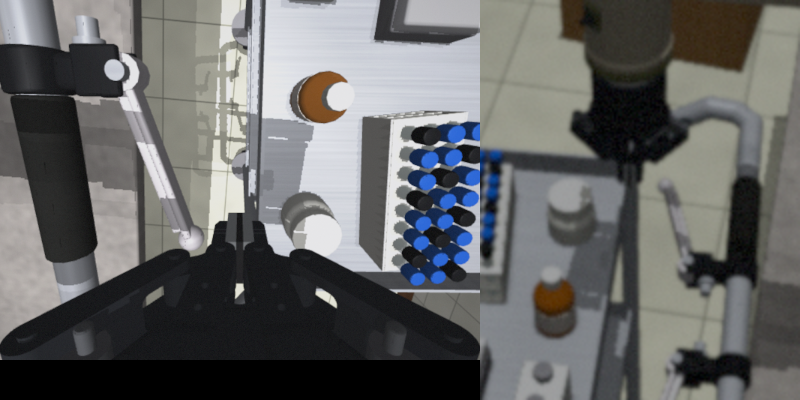

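The wrist view shows the ball at about (190,240) of the 480-wide picture, the pivot at about (120,72), and the fingers beyond and to the right of the lever. The shut gripper's linkage spreads wide towards the bar, so I'll measure its height.

```bash
python3 - <<'E'
from h import *
np.set_printoptions(precision=1,suppress=True)
q=np.load("pics/wrist1.npz");c={"K":q["K"],"extrinsics":q["E"]};d=q["d"]
print("ball",plane("w",190*4/3,240*4/3,200,c),dep("w",190*4/3,240*4/3,d,c))
for v in (100,150,200,225): 
    row=q["p"][int(v*4/3)].astype(int)
    u0=133+(v-100)*.4
    for u in(u0,u0+5): print(v,u,dep("w",u*4/3,v*4/3,d,c))
print("pivot",dep("w",115*4/3,70*4/3,d,c))
T=np.array([510.1,35.9,231.1]);a=np.radians(4.9)
for n in("wrist","side"):
    q=np.load(f"pics/{n}1.npz");D=q["d"];v,u=np.mgrid[:480,:640];X=np.stack([u,v,u*0+1],-1)@np.linalg.inv(q["K"]).T*D[...,None]
    W=X@q["E"][:3,:3].T+q["E"][:3,3]; W=W[D>0]-T
    xp=W[:,0]*np.cos(a)+W[:,1]*np.sin(a);yp=-W[:,0]*np.sin(a)+W[:,1]*np.cos(a)
    m=(abs(yp)<45)&(W[:,2]>-3)&(W[:,2]<150)
    for l in range(-100,100,10):
        k=m&(xp>=l)&(xp<l+10)
        if k.sum()>20: print(n,l,k.sum(),np.percentile(W[k,2],[1,5]))
E
```

```text
ball [475.8   5.4 200. ] [477.3  10.8 209.3]
100 133.0 [439.9 102.3 209.4]
100 138.0 [442.4 102.6 208.1]
150 153.0 [451.9  72.9 210.1]
150 158.0 [454.   72.5 206.6]
200 173.0 [465.1  40.2 210.2]
200 178.0 [468.1  39.8 208.5]
225 183.0 [472.3  22.3 210.1]
225 188.0 [475.1  20.9 206.7]
pivot [432.9 117.8 216.4]
wrist -70 181 [83.5 84.6]
wrist -60 3626 [74.1 77.4]
wrist -50 6218 [63.3 68.2]
wrist -40 6563 [51.1 54.8]
wrist -30 4248 [45.9 50.3]
wrist -20 5896 [14.6 42.8]
wrist -10 8229 [ 8.9 21.3]
wrist 0 8097 [ 8.5 21.7]
wrist 10 5984 [14.5 42.1]
wrist 20 4171 [45.7 50.3]
wrist 30 6545 [51.  54.7]
wrist 40 6258 [63.1 68. ]
wrist 50 3686 [74.2 77.6]
wrist 60 190 [83.8 84.6]
side -60 67 [77.3 78.2]
side -50 89 [61.9 67.4]
side -40 166 [48.8 56.7]
side -30 146 [46.3 50.3]
side -20 164 [12.9 22.2]
side -10 167 [4.4 9.2]
side 0 196 [ 3.6 11.1]
side 10 134 [10.  17.2]
side 20 125 [46.  49.1]
side 30 140 [48.8 52.9]
side 40 92 [61.  62.8]
side 50 65 [74.9 78.2]
```

```bash
python3 -m jog '[[[0,-0.16,0,0,0,0,0],[0,0,0.3,0,0,0,0],[0,0,0.3,0,0,0,0],[0,0,0.3,0,0,0,0],[0,0,0.08,0,0,0,0],[0,0,0,0,0,0,0],[0,0,0,0,0,0,0]]]' 60; python3 -m jog '[[[0,-0.06,0,0,0,0,0],[0,-0.06,0,0,0,0,0],[0,-0.06,0,0,0,0,0],[0,-0.06,0,0,0,0,0],[0,0,0,0,0,0,0]]]'; python3 -m jog '[[[0,-0.06,0,0,0,0,0],[0,-0.06,0,0,0,0,0],[0,0,0,0,0,0,0]]]'
```

```text
time: 2.08
tool_pos: [502.5, 35.3, 182.9]
tcp_rot: [179.9, 0.0, 95.0]
ft_force: [-0.4, -0.0, -0.1]
finger_gap: -0.2
time: 2.7
tool_pos: [489.9, 34.2, 182.3]
tcp_rot: [180.0, 0.0, 95.0]
ft_force: [-0.2, 0.3, -0.6]
finger_gap: -0.2
time: 3.08
tool_pos: [484.4, 33.7, 182.5]
tcp_rot: [179.9, 0.0, 95.0]
ft_force: [3.6, 0.0, -0.8]
finger_gap: 0.0
```

```bash
python3 - <<'E'
from bench import snapshot, camera_params
from h import *
o=[]
for n in("wrist","side"):
    p,d=snapshot(n);o.append(p[:,:,::-1])
w=cv2.resize(o[0],(480,360));b=cv2.resize(o[1][130:330,250:410],None,fx=2,fy=2)
z=np.zeros((400,800,3),np.uint8);z[:360,:480]=w;z[:400,480:]=b;cv2.imwrite("pics/v2.png",z)
E
```

```text
(no output)
```

View pics/v2.png

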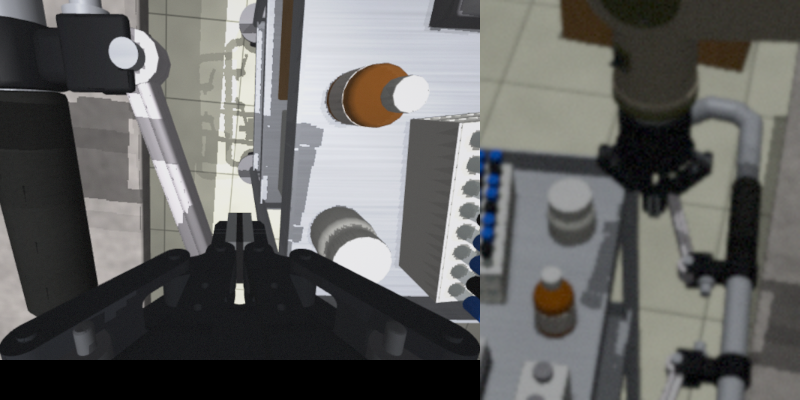

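The wrist view shows the finger backs against the blade's outer face at about (210,245), with 3.6 N on the tool. That matches first contact, and the neighbouring items are clear. Next I press in.

```bash
python3 -m jog '[[[0,-0.06,0,0,0,0,0],[0,-0.06,0,0,0,0,0],[0,-0.06,0,0,0,0,0],[0,-0.06,0,0,0,0,0],[0,-0.06,0,0,0,0,0],[0,-0.06,0,0,0,0,0],[0,0,0,0,0,0,0]]]'; python3 -m jog '[[[0,-0.04,0,0,0,0,0],[0,-0.04,0,0,0,0,0],[0,0,0,0,0,0,0]]]'
```

```text
time: 4.05
tool_pos: [466.5, 31.8, 182.6]
tcp_rot: [179.9, 0.0, 95.0]
ft_force: [5.2, -3.3, -0.8]
finger_gap: 0.1
time: 4.42
tool_pos: [462.7, 31.3, 182.7]
tcp_rot: [179.9, 0.1, 95.0]
ft_force: [7.1, -3.8, -1.4]
finger_gap: -0.0
```

```bash
python3 -m jog '[[[0,-0.03,0,0,0,0,0],[0,-0.03,0,0,0,0,0],[0,0,0,0,0,0,0]]]'; python3 -m jog '[[[0,-0.03,0,0,0,0,0],[0,0,0,0,0,0,0]]]';  python3 -m jog '[[[0,-0.02,0,0,0,0,0],[0,0,0,0,0,0,0]]]'
```

```text
time: 4.8
tool_pos: [459.8, 30.9, 182.7]
tcp_rot: [179.9, 0.1, 95.0]
ft_force: [7.0, -4.2, -2.2]
finger_gap: 0.2
time: 5.05
tool_pos: [458.4, 30.7, 182.7]
tcp_rot: [179.9, 0.1, 95.0]
ft_force: [7.7, -3.8, -1.6]
finger_gap: -0.0
time: 5.3
tool_pos: [457.5, 30.6, 182.7]
tcp_rot: [179.9, 0.1, 95.0]
ft_force: [7.3, -3.8, -1.8]
finger_gap: 0.1
```

```bash
for i in 1 2 3; do python3 -m jog '[[[0,-0.02,0,0,0,0,0],[0,0,0,0,0,0,0]]]'|grep -E "pos|for"; done
```

```text
tool_pos: [456.5, 30.5, 182.7]
ft_force: [9.5, -5.4, -1.8]
tool_pos: [455.6, 30.4, 182.7]
ft_force: [9.5, -4.5, -1.2]
tool_pos: [454.8, 30.3, 182.8]
ft_force: [10.2, -4.6, -2.9]
```

```bash
python3 -m jog '[[[0,-0.02,0,0,0,0,0],[0,0,0,0,0,0,0]]]'; python3 -m jog '[[[0,-0.02,0,0,0,0,0],[0,0,0,0,0,0,0]]]'
```

```text
time: 6.3
tool_pos: [454.7, 30.3, 182.9]
tcp_rot: [179.7, 0.1, 95.0]
ft_force: [14.8, -3.4, -6.6]
finger_gap: -0.1
time: 6.55
tool_pos: [454.6, 30.3, 183.0]
tcp_rot: [179.6, 0.1, 95.0]
ft_force: [20.1, -3.2, -9.4]
finger_gap: 0.1
```

The stop is firm: the TCP stays at x≈454.7 while the force climbs to about 20 N. Now I let it spring out.

```bash
python3 -m jog '[[[0,0.1,0,0,0,0,0],[0,0.1,0,0,0,0,0],[0,0.1,0,0,0,0,0],[0,0.1,0,0,0,0,0],[0,0.1,0,0,0,0,0],[0,0.1,0,0,0,0,0],[0,0.1,0,0,0,0,0],[0,0.1,0,0,0,0,0],[0,0,0,0,0,0,0],[0,0,0,0,0,0,0],[0,0,0,0,0,0,0],[0,0,0,0,0,0,0]]]'
python3 - <<'E'
from bench import snapshot, camera_params
from h import *
o=[]
for n in("wrist","side"):
    p,d=snapshot(n);o.append(p[:,:,::-1])
w=cv2.resize(o[0],(480,360));b=cv2.resize(o[1][130:330,250:410],None,fx=2,fy=2)
z=np.zeros((400,800,3),np.uint8);z[:360,:480]=w;z[:400,480:]=b;cv2.imwrite("pics/v3.png",z)
E
```

```text
time: 8.05
tool_pos: [491.5, 34.4, 182.3]
tcp_rot: [180.0, 0.0, 95.0]
ft_force: [0.6, -0.6, 0.2]
finger_gap: 0.1
```

View pics/v3.png

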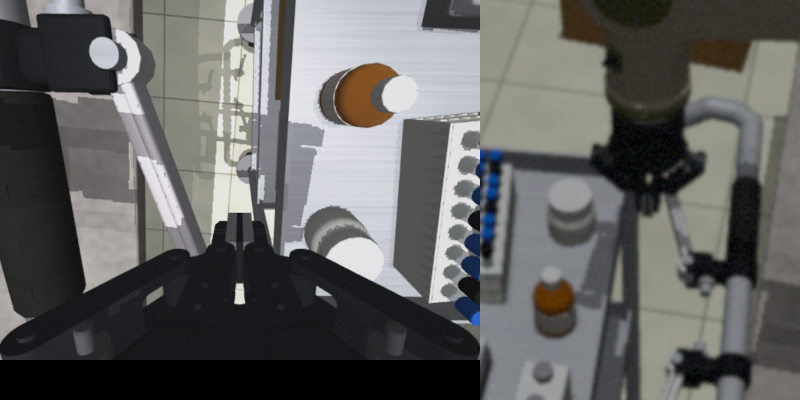

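The lever is back at its released lean, blade visible at (130,95)–(195,245), and the force reads zero. Second press.

```bash
python3 -m jog '[[[0,-0.06,0,0,0,0,0],[0,-0.06,0,0,0,0,0],[0,-0.06,0,0,0,0,0],[0,-0.06,0,0,0,0,0],[0,-0.06,0,0,0,0,0],[0,-0.06,0,0,0,0,0],[0,-0.06,0,0,0,0,0],[0,-0.06,0,0,0,0,0],[0,-0.06,0,0,0,0,0],[0,-0.06,0,0,0,0,0],[0,-0.06,0,0,0,0,0],[0,-0.04,0,0,0,0,0]]]';  python3 -m jog '[[[0,-0.02,0,0,0,0,0],[0,0,0,0,0,0,0],[0,0,0,0,0,0,0]]]'
```

```text
time: 9.65
tool_pos: [457.6, 30.6, 182.8]
tcp_rot: [179.9, 0.1, 95.0]
ft_force: [8.2, -4.7, -2.8]
finger_gap: -0.1
time: 10.02
tool_pos: [456.7, 30.5, 182.8]
tcp_rot: [179.9, 0.1, 95.0]
ft_force: [9.2, -4.9, -0.6]
finger_gap: -0.4
```

```bash
python3 -m jog '[[[0,-0.02,0,0,0,0,0],[0,-0.02,0,0,0,0,0],[0,0,0,0,0,0,0],[0,0,0,0,0,0,0]]]';  python3 -m jog '[[[0,-0.02,0,0,0,0,0],[0,-0.01,0,0,0,0,0],[0,0,0,0,0,0,0],[0,0,0,0,0,0,0],[0,0,0,0,0,0,0]]]'
```

```text
time: 10.52
tool_pos: [454.8, 30.3, 182.8]
tcp_rot: [179.8, 0.1, 95.0]
ft_force: [8.3, -4.7, -2.6]
finger_gap: -0.0
time: 11.15
tool_pos: [454.6, 30.3, 183.0]
tcp_rot: [179.7, 0.1, 95.0]
ft_force: [17.6, -3.6, -7.3]
finger_gap: -0.1
```

Held at the same stop (x 454.6) with about 17 N. One final look before handing in.

```bash
python3 - <<'E'
from bench import snapshot, telemetry
from h import *
o=[]
for n in("wrist","side"):
    p,d=snapshot(n);o.append(p[:,:,::-1])
w=cv2.resize(o[0],(480,360));b=cv2.resize(o[1][130:330,250:410],None,fx=2,fy=2)
z=np.zeros((400,800,3),np.uint8);z[:360,:480]=w;z[:400,480:]=b;cv2.imwrite("pics/v4.png",z)
s=telemetry.sense();print(s["time"],s["tool_pos"],s["ft_force"])
E
```

```text
11.25 [454.65557953  30.27476483 182.97931119] [17.66765847 -3.96454194 -8.19212346]
```

View pics/v4.png

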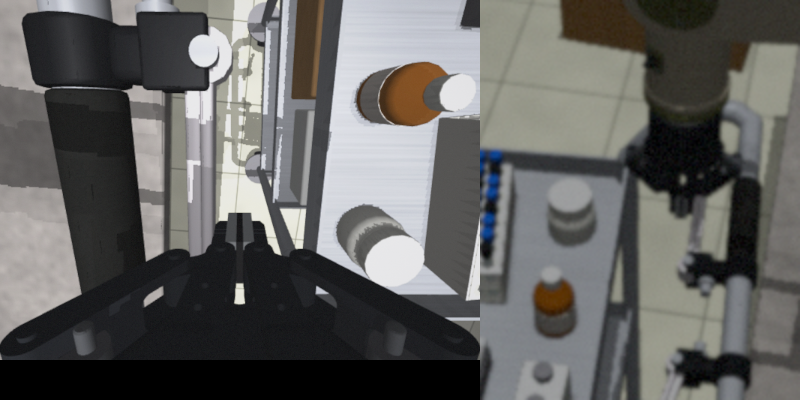

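The lever (195,90)–(205,245) now lies nearly parallel to the bar, with a clear gap to the sleeve and the fingers only on its outer face. The bottle, jar and short lever are undisturbed.

```bash
python3 -c "
from bench import job;print(job.hand_in())"
```

```text
the job is handed in; nothing more can be done
None
```

The brake lever stops short of the push bar: at its stop there is a clear gap between it and the sleeve. I handed the job in with the lever held there.

- **First press:** I reached down beyond the long lever with shut fingers and pressed its outer face with the finger backs. It went firm with the tool at x ≈ 454.7 mm, about 30 mm from first contact, at up to about 20 N (23 N in all).
- **Release:** I backed off until the force read zero, and the picture showed the lever back at its released angle.
- **Second press:** It stopped at the same place (x ≈ 454.6 mm) and was still there at the last check, held with about 18 N, or 20 N with the sideways and vertical parts. The clock was at about 11 s of the 38 s allowed.
- **Surroundings:** In the last picture the bottle, jar and short lever looked undisturbed, and the fingers touched only the outer face. I judged the rest of the scene by eye from partial views and did not measure it again.

No check failed. While pressing there were side forces of about 4–5 N along the bar and up to about 9 N vertically, which I put down to friction at the contact.

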